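# Set the bench amplifier's gain lever to its third click and apply it

### The job

On the bench amplifier, push the standing gain lever with the fingertips along its slot, from its right-hand end towards the left (as seen from the robot), counting the clicks, and leave it in the third detent without ever running past it, as more gain would overload the input. Only then press the round push button on the same panel fully down to apply the setting, and let it come back up. Only push and press: do not pinch the lever, do not lift the amplifier or shove it along the bench, and leave the things standing around and on it where they are.

Things in the scene. Friction and masses are not known exactly. Their poses are not given: they have to be found in the camera images.
- amp: bench amplifier: loose grey metal case on rubber feet, about 3 to 4 kg, 200 (x) x 280 (y) x 70 mm tall, flat aluminium panel on top; origin under its centre; x points away from the robot, y left along the lever's slot, z up. On the panel, besides lever and button: a fixed black rotary knob (34 mm across, 16 mm tall, at x 50, y 0 mm), not used. Pushing with more than about 12 N can slide the case
- gain (a joint): lever travel in m along the amplifier's +y; 0 = right end stop, 0.080 = left one. Runs free (under 1 N) to 0.014, starting in 0 to 0.012; then clicks over crests at 0.020, 0.036, 0.052, 0.068 into detents 1 to 4 at 0.028, 0.044, 0.060, 0.076. A bump takes 5 to 8 N from 6 mm before its crest; past it the force drops and the lever snaps ahead by itself. It rests within 2 mm of its detent
- third_mark (a point): third of the four short black marks (12 x 2 mm, 16 mm apart) on the panel along the near side of the lever's slot; the marks stand level with the middle of the lever in detents 1 to 4, counted from the right, and this point is 27 mm nearer the robot than the slot
- lever_back: right-hand half of the lever's black paddle, the half to push; origin at the centre of its push face (looking to the amplifier's -y), 32 mm above the panel; axes as the amplifier's. The whole paddle is 26 mm wide (x), 12 mm thick (y) and 40 mm tall, from 12 to 52 mm above the panel, on an 8 mm stem. The panel is bare for 55 mm or more behind it
- lever_ahead: left-hand half of the same paddle; origin at the centre of its face looking to the amplifier's +y, 32 mm above the panel. Fingers pressing on both halves at once count as pinching the lever
- apply (a joint): push button travel in m: 0 up, 0.006 fully down; springs back. Fully down takes about 4 N
- apply_top (a point): centre of the top face of the button, 18 mm above the panel: round, grey, 26 mm across, in a steel collar 42 mm across and 12 mm tall, at x 40, y 85 mm from the amplifier's centre
- terminator_center (a point): bystander: plain brass cylinder, 22 mm across and 30 mm tall, standing loose on the amplifier's panel near the far right corner; this is its centre
- screwdriver: bystander: screwdriver lying on the bench in front of the amplifier; origin under its middle
- mug: bystander: white mug, 76 mm across, 90 mm tall, left of the amplifier; origin under its centre
- meter: bystander: yellow hand multimeter, 150 x 78 x 34 mm, lying flat left of the amplifier; origin under its centre
- jar: bystander: clear jar with steel cap, 50 mm across, 70 mm tall, right of the amplifier; origin under its centre
- spool: bystander: solder spool with black flanges, 56 mm across, 46 mm tall, standing on end right of the amplifier; origin under its centre

How it is judged:
By the outcome, as a careful person would: the job done as asked, in the order asked, and still so for the second after the job is handed in, with the robot touching nothing.
It also fails if it takes over 69 s, if anything falls off the work surface, if the arm or the gripper's body presses on something with over 40 N, if the wrist force passes 120 N, or if a joint passes its speed limit or range.

### The arm

A 6-joint arm with a two-finger parallel gripper is mounted at the origin on the work surface. World frame = base frame: x ahead of the robot, y to its left, z up, the work surface at z = 0. Lengths are in m, angles in rad, forces in N, time in s.
With the tool pointing down it reaches from about 0.3 to 0.775 m from the base axis. Payload 14.6 kg.
Tool frame: the origin (TCP) lies on the centre line of the jaws, within the pads' length; the fingertips stand 25 mm ahead of it and the grasp point (between the pads) lies 6 mm ahead of it (ctrl.tip_reach is the distance from the TCP to the fingertips, in m); z points along the fingers, y is the line along which they close (so a half turn about z gives the same grasp; the last joint's range is limited). The gripper opens to 94 mm and grips with 3 to 60 N. Pads are 16 mm wide; open, the fingers measure 119 mm over their backs; the gripper's body (75 mm by 177 mm) begins 78 mm behind the grasp point.
Start: joints at [-1.336, 0.3, 1.521, -0, 1.321, -0.067], TCP at [0.163, -0.525, 0.191] pointing down, gripper open.
Joint ranges: [-3.03, 3.03], [-0.79, 2.21], [0.23, 2.52], [-1.04, 4.18], [0, 3.07], [-2.55, 2.55]. Speed limits (rad/s): [2.22, 2.22, 2.57, 3.14, 3.14, 3.14].

### API

Orientations are given as [roll, pitch, yaw] about the fixed x, y, z axes, in that order (R = Rz(yaw) Ry(pitch) Rx(roll)).
In Python, from station import ctrl gives the robot as it stands. The module is installed in compiled form; this text tells all that it offers.
- The arm moves only by the tool apply_moves, never from a script. Its argument "deltas" is a list of rows, each a list of 7 numbers: the closure in counts, from 0 (fully open) to 255 (shut), then the shift along the world's x, y, z in cm, then the turn, a rotation vector about the world's x, y, z in rad. In form: [[jaw, tx, ty, tz, ax, ay, az], ...]. A call has 1 to 10 rows; each row shifts and turns the commanded pose from where the row before left it; what a row does not reach is not made up. A row lasts 1/10 s, in which the tool goes at most 50 mm and 8.59 degrees, less where a joint would pass 70% of its speed; a pose out of reach is approached as far as the arm can. A call with a gripper value outside its range is refused whole. The fingers move at their own pace and stop on an object; "grip_force" is the grip in N (left out, the last holds). Time passes only in rows, so rows that do not move let the fingers close. It gives the time, the measured TCP pose, the force, the opening and the grip force at its end, in the units of the state.
- ctrl.get_obs(): the state, without advancing time (a new reading comes with each control period).
- ctrl.camera(name): name is "scene" or "top" or "wrist"; returns a dict with "img" (384x512x3 uint8, red, green, blue), "K" (3x3 intrinsics, pixels), "pose" (4x4, takes a point from camera to world coordinates); the wrist camera has in their place "hand_eye" (4x4, takes a point from camera to tool coordinates, whose origin is the TCP and whose axes are the flange's). Camera axes: x right, y up, looking along -z (the intrinsics and any distortion apply to the point x, -y, -z); pixel columns grow to the right and rows downward; lengths in m; the calibration is good to about 2 mm. A picture is of the moment at which its call begins: read the wrist's pose just before it. There is no depth.
- ctrl.hand_in(): hands the job in; it is judged then, once.
The state is a dict: "time_s": time; "qpos": joint angles; "joint_vel": joint speeds; "tau": joint torques, N m; "ee_pos": TCP position; "eef_rot": TCP orientation; "force": force on the tool from outside, world axes, zero at the start; "moment": the same for the moment, N m; "grip_width": finger opening in m; "grip_force": force on a finger pad.
Only numpy, scipy, OpenCV 4.12 (cv2) and the standard library are available. Lean on these libraries where they do the work, as an engineer would, in place of code of your own. Each camera call takes 0.05 s, during which the arm holds its last target. There are 200 camera calls.

## Working session

There is one attempt and no reset: what is moved stays moved. The work goes in short steps, Python scripts to look and compute and a tool call to move; the robot and the scene stay as the last step left them, time stands still between calls to the robot, and variables do not carry over. Pictures are saved under pics/ and viewed, at most 10 in all, crops included, and the job is handed in when it is done.

Besides the shell and the picture viewer there is one more tool, called after ">>>" as name(argument=value, ...), one argument or row to a line, values as JSON. apply_moves: Moves the arm, as the interface text tells. Its arguments: {"type":"object","properties":{"deltas":{"type":"array"},"grip_force":{"type":"number"}},"required":["deltas"]}

```bash
mkdir -p pics; cat > h.py <<'E'
import numpy as np, cv2
from station import ctrl
from scipy.spatial.transform import Rotation as R
def ray(c,u,v,T=None):
    T=c["pose"] if T is None else T
    K=np.array(c["K"]); d=np.array([(u-K[0,2])/K[0,0],-(v-K[1,2])/K[1,1],-1.])
    T=np.array(T); return T[:3,3],T[:3,:3]@d
def onz(c,u,v,z,T=None):
    o,d=ray(c,u,v,T); return o+d*(z-o[2])/d[2]
def proj(c,p,T=None):
    T=np.array(c["pose"] if T is None else T); q=T[:3,:3].T@(np.array(p)-T[:3,3]); K=np.array(c["K"])
    return K[0,0]*q[0]/-q[2]+K[0,2], K[1,1]*-q[1]/-q[2]+K[1,2]
def wristT(c,o):
    T=np.eye(4); r=np.array(o["eef_rot"]); T[:3,:3]=R.from_euler('xyz',r).as_matrix() if r.size==3 else r; T[:3,3]=o["ee_pos"]
    return T@np.array(c["hand_eye"])
E
python3 - <<'E'
from h import *
o=ctrl.get_obs(); print({k:np.round(v,3).tolist() for k,v in o.items()}, ctrl.tip_reach)
ims=[]
for n in("scene","top"):
    c=ctrl.camera(n); np.save(n+".npy",c,allow_pickle=True); print(n,c.keys(),np.round(c["K"],1).tolist(),np.round(c["pose"],3).tolist())
    cv2.imwrite(f"pics/{n}.png",cv2.resize(c["img"][:,:,::-1],None,fx=1.5,fy=1.5,interpolation=cv2.INTER_CUBIC))
E
```

```text
{'time_s': 0.0, 'qpos': [-1.336, 0.3, 1.522, 0.0, 1.321, -0.067], 'joint_vel': [-0.002, 0.001, 0.0, 0.001, 0.001, 0.0], 'tau': [0.002, -53.18, -35.274, 0.071, 0.024, -0.0], 'ee_pos': [0.163, -0.525, 0.19], 'eef_rot': [-3.14, -0.0, 0.302], 'force': [-0.067, -0.217, -0.372], 'moment': [0.007, 0.062, -0.037], 'grip_force': 0.0, 'grip_width': 0.094} 0.025
scene dict_keys(['img', 'K', 'pose']) [[447.2, 0.0, 251.3], [0.0, 447.2, 190.5], [0.0, 0.0, 1.0]] [[0.525, -0.458, 0.718, 1.311], [0.851, 0.29, -0.437, -0.388], [-0.008, 0.841, 0.542, 0.65], [0.0, 0.0, 0.0, 1.0]]
top dict_keys(['img', 'K', 'pose']) [[495.3, 0.0, 263.3], [0.0, 495.3, 189.5], [0.0, 0.0, 1.0]] [[0.001, 0.987, -0.161, 0.43], [-1.0, -0.001, -0.012, 0.063], [-0.012, 0.161, 0.987, 1.081], [0.0, 0.0, 0.0, 1.0]]
```

View pics/top.png

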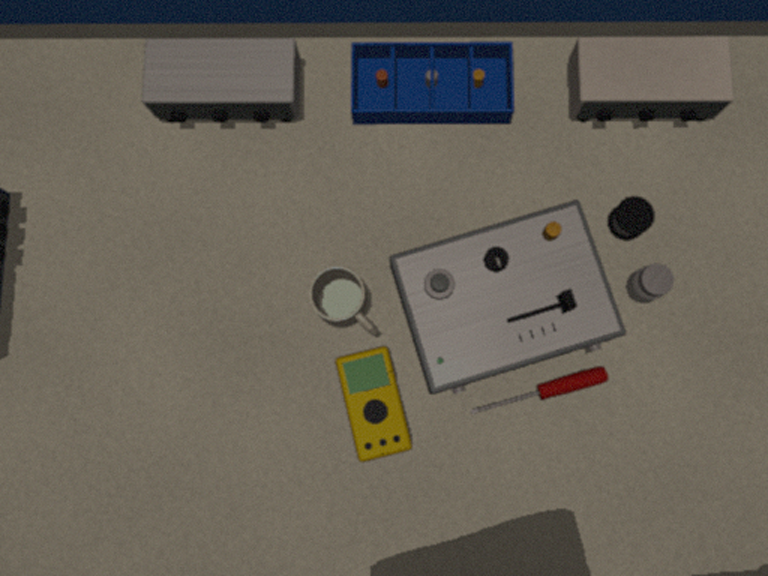

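View pics/scene.png

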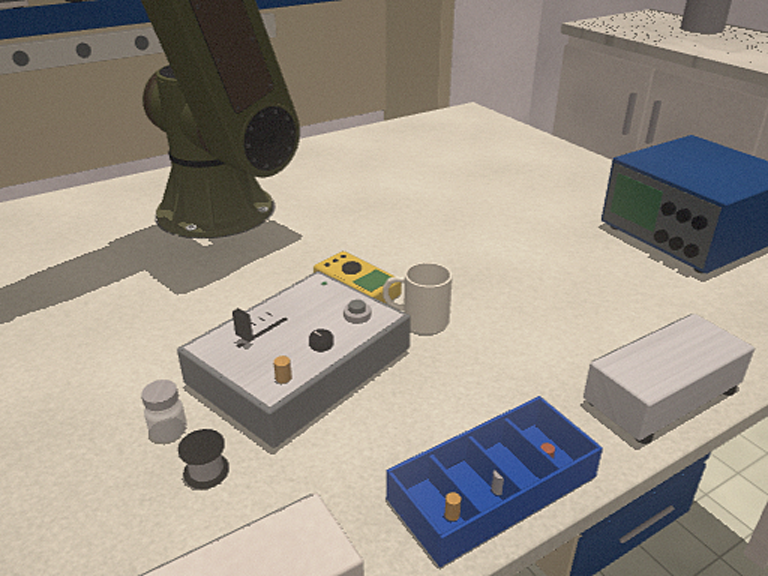

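The top view shows the panel corners near (391,257), (578,203), (624,331) and (432,391). The button is at (439,283), the knob at (496,259), the paddle at (567,300) by the right end of the slot, and the marks run from (520,338) to (554,328). The terminator is at (552,230).

```bash
cat > m.py <<'E'
from h import *
c=np.load("top.npy",allow_pickle=True).item(); g=cv2.cvtColor(c["img"],cv2.COLOR_RGB2GRAY)
C=[(391,257),(578,203),(624,331),(432,391)] # FL FR NR NL
P=np.array([onz(c,u/1.5,v/1.5,.07)[:2] for u,v in C]); print(P.round(4).tolist())
print("sides",[round(float(np.linalg.norm(P[i]-P[(i+1)%4])),4) for i in range(4)])
ctr=P.mean(0); ey=(P[0]-P[1]+P[3]-P[2]); ya=np.arctan2(-ey[0],ey[1]); print("ctr",ctr,"yaw",ya)
Rm=np.array([[np.cos(ya),-np.sin(ya)],[np.sin(ya),np.cos(ya)]])
def loc(u,v,z): return ((onz(c,u/1.5,v/1.5,z)[:2]-ctr)@Rm*1000).round(1)
print("button",loc(439,283,.088),"knob",loc(496,259,.086),"term",loc(552,228,.1))
for m in[(520,338),(532,335),(543,332),(554,328)]: print("mark",loc(*m,.07))
print("slot left",loc(508,320,.07),"paddle top",loc(568,298,.122))
r=g[150:250,320:420]; cv2.imwrite("pics/crop.png",cv2.resize(r,None,fx=6,fy=6,interpolation=cv2.INTER_CUBIC))
E
python3 m.py
```

```text
[[0.6331, 0.0803], [0.7099, -0.1812], [0.5302, -0.2367], [0.4491, 0.0247]]
sides [0.2726, 0.188, 0.2737, 0.1922]
ctr [ 0.58057836 -0.07824413] yaw 0.2931210229418633
button [39.3 85.5] knob [48.8  1.2] term [ 65.3 -81.8]
mark [-62.3   0.9]
mark [-63.2 -16. ]
mark [-63.6 -31.6]
mark [-62.7 -47.6]
slot left [-34.2   8.9] paddle top [-33.  -65.9]
```

View pics/crop.png

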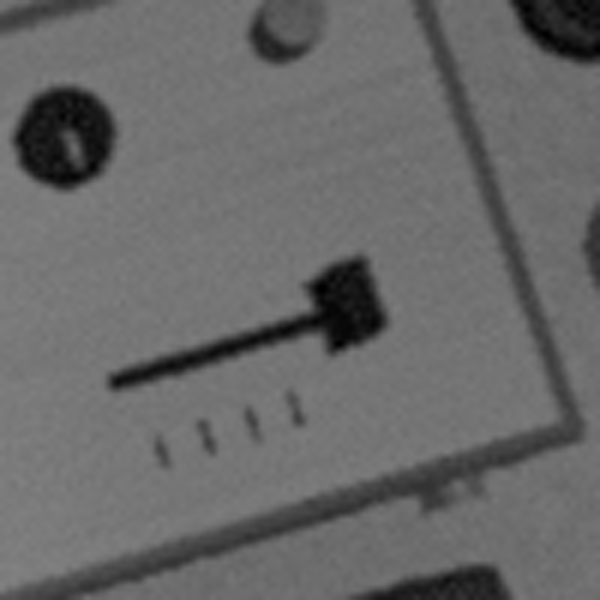

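The crop shows the paddle at the right end of the slot, with the four marks to its left. The button, knob, sides and marks all agree with the given layout: yaw is about 0.293, so the tool is already aligned. I'm going above the space behind the paddle with the fingers shut.

>>> apply_moves(
  deltas=[
    [255, 3.4, 2.7, 0, 0, 0, 0],
    [255, 3.4, 2.7, 0, 0, 0, 0],
    [255, 3.4, 2.7, 0, 0, 0, 0],
    [255, 3.4, 2.7, 0, 0, 0, 0],
    [255, 3.4, 2.7, 0, 0, 0, 0],
    [255, 3.4, 2.7, 0, 0, 0, 0],
    [255, 3.4, 2.7, 0, 0, 0, 0],
    [255, 3.4, 2.7, 0, 0, 0, 0],
    [255, 3.4, 2.7, 0, 0, 0, 0],
    [255, 3.4, 2.7, 0, 0, 0, 0],
  ],
  grip_force=40,
)

```text
time_s: 1.1
ee_pos: [0.5046, -0.2537, 0.1906]
eef_rot: [-3.141, 0.0, 0.302]
force: [-0.8, -0.4, 0.2]
grip_width: 0.0175
grip_force: 0.0
```

>>> apply_moves(
  deltas=[
    [255, 3.4, 2.6, 0, 0, 0, 0],
    [255, 3.4, 2.6, 0, 0, 0, 0],
    [255, 0, 0, 0, 0, 0, 0],
    [255, 0, 0, 0, 0, 0, 0],
    [255, 0, 0, 0, 0, 0, 0],
  ],
)

```text
time_s: 1.6
ee_pos: [0.5708, -0.2037, 0.1906]
eef_rot: [-3.141, 0.001, 0.301]
force: [0.2, -0.6, 0.5]
grip_width: 0.0008
grip_force: 0.0
```

```bash
python3 - <<'E'
from h import *
o=ctrl.get_obs(); c=ctrl.camera("wrist"); c["T"]=wristT(c,o); np.save("w1.npy",c,allow_pickle=True)
print(o["ee_pos"],o["eef_rot"],o["force"],o["grip_width"],o["time_s"],c["T"].round(3).tolist())
cv2.imwrite("pics/w1.png",cv2.resize(c["img"][:,:,::-1],None,fx=1.5,fy=1.5))
E
```

```text
[ 0.57082122 -0.20371576  0.19063896] [-3.14134636e+00  5.29725999e-04  3.01080282e-01] [ 0.22148768 -0.57187496  0.52633098] 0.0008290389953672659 1.6 [[0.295, 0.914, 0.278, 0.651], [-0.956, 0.282, 0.086, -0.181], [0.001, -0.291, 0.957, 0.384], [0.0, 0.0, 0.0, 1.0]]
```

View pics/w1.png

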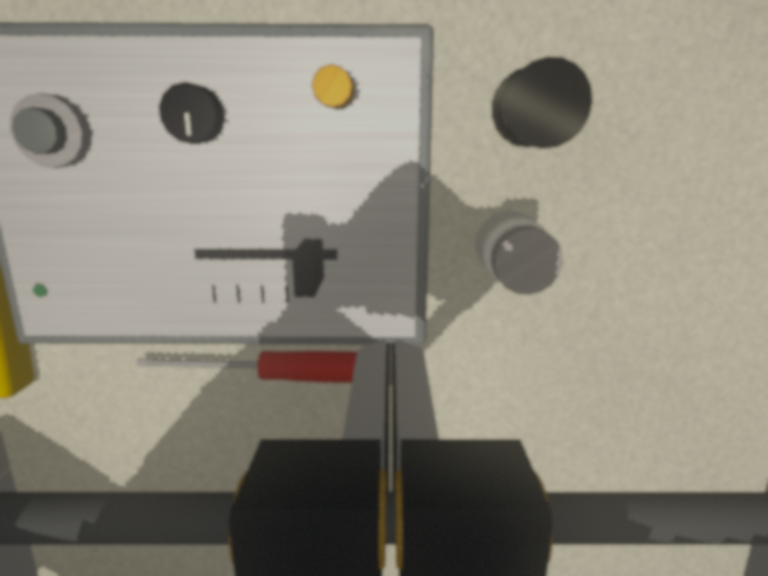

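The wrist view shows marks at x≈213, 238, 262 and 287, row 293. The slot runs from (195,254) to (337,254), and the paddle is around (308,268). The button top is at (38,131), the knob at (192,112).

```bash
python3 - <<'E'
from h import *
c=np.load("w1.npy",allow_pickle=True).item();T=c["T"]
ya=.293; Rm=np.array([[np.cos(ya),-np.sin(ya)],[np.sin(ya),np.cos(ya)]]); ctr=np.array([.5806,-.0782])
for n,u,v,z in[("m4",213,293,.07),("m3",238,293,.07),("m2",262,293,.07),("m1",287,293,.07),("slotL",195,254,.07),("slotR",337,254,.07),("pad base R near?",322,268,.082),("pad top L near",292,297,.122),("pad top R near",317,297,.122),("btn",38,131,.088),("knob",192,111,.086),("FR",430,30,.07),("NR",424,340,.07),("NL",22,340,.07)]:
    p=onz(c,u/1.5,v/1.5,z,T)[:2]; print(n,p.round(4),((p-ctr)@Rm*1000).round(1))
print("tcp",((np.array([.5708,-.2037])-ctr)@Rm*1000).round(1))
E
```

```text
m4 [ 0.5206 -0.0984] [-63.3  -2. ]
m3 [ 0.5255 -0.1142] [-63.2 -18.5]
m2 [ 0.5301 -0.1294] [-63.1 -34.4]
m1 [ 0.535  -0.1452] [-63.  -50.9]
slotL [ 0.5432 -0.0821] [-36.9   7. ]
slotR [ 0.5703 -0.1697] [-36.3 -84.7]
pad base R near? [ 0.5619 -0.1636] [-42.6 -76.3]
pad top L near [ 0.5527 -0.1542] [-48.7 -64.7]
pad top R near [ 0.5568 -0.1674] [-48.6 -78.5]
btn [0.5939 0.0106] [38.3 81.2]
knob [ 0.6301 -0.0701] [49.7 -6.5]
FR [ 0.712  -0.1857] [  94.8 -140.9]
NR [ 0.5298 -0.2423] [ -96.  -142.4]
NL [0.4492 0.0192] [-97.7 131.2]
tcp [ -45.6 -117.3]
```

Both views agree to about 3 mm. I'm shifting onto the slot line and lowering behind the paddle.

>>> apply_moves(
  deltas=[
    [255, 0.9, 0.3, -2, 0, 0, 0],
    [255, 0, 0, -2, 0, 0, 0],
    [255, 0, 0, -2, 0, 0, -0.008],
    [255, 0, 0, -1.5, 0, 0, 0],
    [255, 0, 0, 0, 0, 0, 0],
    [255, -0.29, 0.96, 0, 0, 0, 0],
    [255, -0.14, 0.48, 0, 0, 0, 0],
    [255, 0, 0, 0, 0, 0, 0],
    [255, 0, 0, 0, 0, 0, 0],
    [255, 0, 0, 0, 0, 0, 0],
  ],
)

```text
time_s: 2.65
ee_pos: [0.5763, -0.1858, 0.1162]
eef_rot: [3.141, -0.0, 0.294]
force: [0.4, 0.5, 0.0]
grip_width: 0.0006
grip_force: 0.0
```

>>> apply_moves(
  deltas=[
    [255, -0.06, 0.19, 0, 0, 0, 0],
    [255, -0.06, 0.19, 0, 0, 0, 0],
    [255, -0.06, 0.19, 0, 0, 0, 0],
    [255, -0.06, 0.19, 0, 0, 0, 0],
    [255, 0, 0, 0, 0, 0, 0],
    [255, 0, 0, 0, 0, 0, 0],
  ],
)

```text
time_s: 3.25
ee_pos: [0.5738, -0.1781, 0.1159]
eef_rot: [3.142, -0.0, 0.294]
force: [-0.4, 0.2, -0.2]
grip_width: 0.0004
grip_force: 0.0
```

>>> apply_moves(
  deltas=[
    [255, -0.06, 0.19, 0, 0, 0, 0],
    [255, -0.06, 0.19, 0, 0, 0, 0],
    [255, 0, 0, 0, 0, 0, 0],
    [255, 0, 0, 0, 0, 0, 0],
  ],
)

```text
time_s: 3.65
ee_pos: [0.5726, -0.1743, 0.1159]
eef_rot: [3.142, -0.0, 0.294]
force: [0.7, -0.4, 0.1]
grip_width: 0.0004
grip_force: 0.0
```

>>> apply_moves(
  deltas=[
    [255, -0.06, 0.19, 0, 0, 0, 0],
    [255, -0.03, 0.1, 0, 0, 0, 0],
    [255, 0, 0, 0, 0, 0, 0],
    [255, 0, 0, 0, 0, 0, 0],
  ],
)

```text
time_s: 4.05
ee_pos: [0.5717, -0.1714, 0.1159]
eef_rot: [3.142, -0.0, 0.294]
force: [0.5, 0.1, -0.4]
grip_width: 0.0004
grip_force: 0.0
```

>>> apply_moves(
  deltas=[
    [255, -0.03, 0.1, 0, 0, 0, 0],
    [255, -0.03, 0.1, 0, 0, 0, 0],
    [255, 0, 0, 0, 0, 0, 0],
  ],
)

```text
time_s: 4.35
ee_pos: [0.571, -0.1693, 0.1158]
eef_rot: [-3.142, 0.0, 0.294]
force: [0.6, -0.3, 0.5]
grip_width: 0.0004
grip_force: 0.0
```

>>> apply_moves(
  deltas=[
    [255, -0.03, 0.1, 0, 0, 0, 0],
    [255, -0.03, 0.1, 0, 0, 0, 0],
    [255, 0, 0, 0, 0, 0, 0],
  ],
)

```text
time_s: 4.65
ee_pos: [0.5704, -0.1673, 0.1159]
eef_rot: [-3.142, 0.0, 0.294]
force: [-0.0, 0.3, 0.1]
grip_width: 0.0004
grip_force: 0.0
```

>>> apply_moves(
  deltas=[
    [255, -0.03, 0.1, 0, 0, 0, 0],
    [255, -0.03, 0.1, 0, 0, 0, 0],
    [255, 0, 0, 0, 0, 0, 0],
  ],
)

```text
time_s: 4.95
ee_pos: [0.5699, -0.1653, 0.1159]
eef_rot: [3.142, 0.0, 0.294]
force: [-0.0, -0.2, -0.6]
grip_width: 0.0006
grip_force: 0.0
```

>>> apply_moves(
  deltas=[
    [255, -0.03, 0.1, 0, 0, 0, 0],
    [255, -0.03, 0.1, 0, 0, 0, 0],
    [255, 0, 0, 0, 0, 0, 0],
  ],
)

```text
time_s: 5.25
ee_pos: [0.5692, -0.1633, 0.1159]
eef_rot: [-3.142, 0.0, 0.294]
force: [0.1, 0.0, -0.5]
grip_width: 0.0006
grip_force: 0.0
```

>>> apply_moves(
  deltas=[
    [255, -0.03, 0.1, 0, 0, 0, 0],
    [255, -0.03, 0.1, 0, 0, 0, 0],
    [255, 0, 0, 0, 0, 0, 0],
  ],
)

```text
time_s: 5.55
ee_pos: [0.5687, -0.1613, 0.1159]
eef_rot: [3.142, -0.0, 0.294]
force: [1.0, -0.5, 0.0]
grip_width: -0.0004
grip_force: 0.0
```

>>> apply_moves(
  deltas=[
    [255, -0.03, 0.1, 0, 0, 0, 0],
    [255, -0.03, 0.1, 0, 0, 0, 0],
    [255, 0, 0, 0, 0, 0, 0],
  ],
)

```text
time_s: 5.85
ee_pos: [0.5681, -0.1593, 0.1159]
eef_rot: [-3.142, -0.0, 0.294]
force: [0.8, 0.3, -0.3]
grip_width: 0.0003
grip_force: 0.0
```

```bash
python3 - <<'E'
from h import *
o=ctrl.get_obs(); c=ctrl.camera("wrist"); c["T"]=wristT(c,o); np.save("w2.npy",c,allow_pickle=True)
print(o["ee_pos"],o["force"])
cv2.imwrite("pics/w2.png",cv2.resize(c["img"][:,:,::-1],None,fx=1.5,fy=1.5))
E
```

```text
[ 0.56805863 -0.15931001  0.11585902] [ 0.83193717  0.34948116 -0.25881143]
```

View pics/w2.png

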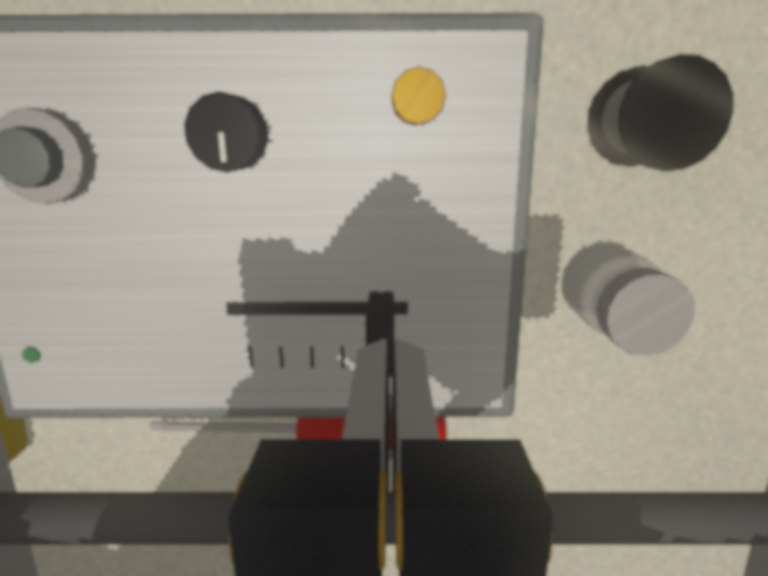

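The wrist view shows the paddle at (380,315), partly hidden behind the fingers, which end at (390,340). I'm projecting the known points to see how they stand to each other.

```bash
python3 - <<'E'
from h import *
ya=.293; Rm=np.array([[np.cos(ya),-np.sin(ya)],[np.sin(ya),np.cos(ya)]]); ctr=np.array([.5806,-.0782])
c=np.load("w2.npy",allow_pickle=True).item();T=c["T"]; tcp=np.array([.5681,-.1593])
print(np.round(c["K"],1).tolist())
a=(tcp-ctr)@Rm; print("tcp amp",a)
def P(x,y,z): 
    p=ctr+Rm@np.array([x,y]); return np.round(np.array(proj(c,[*p,z],T))*1.5,0)
for z in(.091,.116,.140,.165):
    print(z,[P(a[0]+dx,a[1]+dy,z).tolist() for dx in(.008,-.008) for dy in(-.0125,.0125)])
for n,u,v,z in[("m4",251,357,.07),("m3",281,357,.07),("m2",311,357,.07),("m1",342,357,.07),("slotL",227,308,.07),("slotR",407,308,.07),("padtopFarL z122",368,292,.122),("padtopFarR",394,292,.122),("FR",542,15,.07),("NR",510,413,.07),("NL",8,413,.07)]:
    p=onz(c,u/1.5,v/1.5,z,T)[:2]; print(n,p.round(4),((p-ctr)@Rm*1000).round(1))
E
```

```text
[[332.7, 0.0, 260.0], [0.0, 332.7, 191.0], [0.0, 0.0, 1.0]]
tcp amp [-0.03539103 -0.07403334]
0.091 [[414.0, 304.0], [360.0, 304.0], [413.0, 336.0], [360.0, 336.0]]
0.116 [[416.0, 324.0], [356.0, 324.0], [416.0, 359.0], [357.0, 359.0]]
0.14 [[420.0, 347.0], [352.0, 347.0], [419.0, 386.0], [353.0, 386.0]]
0.165 [[424.0, 379.0], [346.0, 379.0], [423.0, 423.0], [348.0, 423.0]]
m4 [ 0.5204 -0.0992] [-63.7  -2.7]
m3 [ 0.5249 -0.1142] [-63.7 -18.4]
m2 [ 0.5295 -0.1293] [-63.7 -34.2]
m1 [ 0.5341 -0.1449] [-63.8 -50.4]
slotL [ 0.5436 -0.0818] [-36.5   7.3]
slotR [ 0.5699 -0.1694] [-36.6 -84.3]
padtopFarL z122 [ 0.5888 -0.1456] [-11.6 -66.9]
padtopFarR [ 0.5918 -0.1555] [-11.6 -77.2]
FR [ 0.7143 -0.1854] [  97.1 -141.3]
NR [ 0.5283 -0.2411] [ -97.1 -140.9]
NL [0.4498 0.0203] [-96.8 132.1]
```

```bash
python3 - <<'E'
from h import *
c=np.load("w2.npy",allow_pickle=True).item()["img"]
w1=np.load("w1.npy",allow_pickle=True).item()["img"]
s=ctrl.camera("scene")["img"]; 
f=lambda r:cv2.resize(r[:,:,::-1],(400,400),interpolation=cv2.INTER_CUBIC)
g=lambda r:cv2.convertScaleAbs(f(r),alpha=1.8)
cv2.imwrite("pics/cr.png",np.hstack([g(c[180:280,210:310]),f(s[150:270,110:230])]))
E
```

```text
(no output)
```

View pics/cr.png

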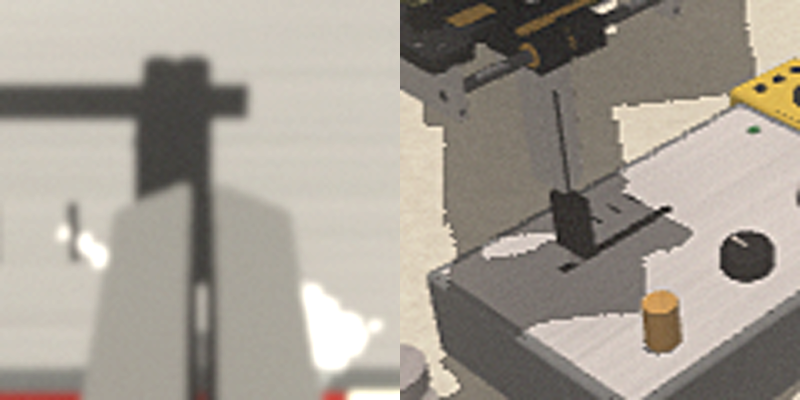

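```bash
python3 - <<'E'
from h import *
ya=.293; Rm=np.array([[np.cos(ya),-np.sin(ya)],[np.sin(ya),np.cos(ya)]]); ctr=np.array([.5806,-.0782])
c=ctrl.camera("scene"); np.save("s2.npy",c,allow_pickle=True); print(ctrl.tip_reach, ctrl.get_obs()["ee_pos"])
def P(x,y,z):
    p=ctr+Rm@np.array([x,y]); u,v=proj(c,[*p,z]); return ((u-110)/.3+400).round(), ((v-150)/.3).round()
for z in(.07,.082,.091,.116,.122,.14): print(z,"tcp",P(-.0354,-.074,z),"lever",P(-.036,-.071,z))
print("knob",P(.05,0,.086), "term top",P(.065,-.082,.1),"slotL",P(-.0365,.007,.07),"slotR",P(-.0365,-.0845,.07))
E
```

```text
0.025 [ 0.56809194 -0.15942197  0.1158696 ]
0.07 tcp (np.float64(572.0), np.float64(263.0)) lever (np.float64(575.0), np.float64(260.0))
0.082 tcp (np.float64(570.0), np.float64(248.0)) lever (np.float64(573.0), np.float64(245.0))
0.091 tcp (np.float64(568.0), np.float64(236.0)) lever (np.float64(571.0), np.float64(234.0))
0.116 tcp (np.float64(563.0), np.float64(204.0)) lever (np.float64(566.0), np.float64(201.0))
0.122 tcp (np.float64(562.0), np.float64(196.0)) lever (np.float64(565.0), np.float64(194.0))
0.14 tcp (np.float64(559.0), np.float64(172.0)) lever (np.float64(562.0), np.float64(169.0))
knob (np.float64(748.0), np.float64(243.0)) term top (np.float64(664.0), np.float64(298.0)) slotL (np.float64(666.0), np.float64(206.0)) slotR (np.float64(558.0), np.float64(270.0))
```

The fingers seem to have passed over the paddle without touching it: the force is near 0, the lever hasn't moved, and the fingers occlude its top. I'm backing off to measure the real fingertip height.

>>> apply_moves(
  deltas=[
    [255, 0.3, -1, 0, 0, 0, 0],
    [255, 0.3, -1, 0, 0, 0, 0],
    [255, 0.3, -1, 0, 0, 0, 0],
    [255, 0.15, -0.5, 0, 0, 0, 0],
    [255, 0, 0, 0, 0, 0, 0],
    [255, 0, 0, 0, 0, 0, 0],
  ],
)

```text
time_s: 6.6
ee_pos: [0.5785, -0.1945, 0.1157]
eef_rot: [-3.141, 0.0, 0.294]
force: [-0.6, 0.1, -0.0]
grip_width: 0.0007
grip_force: 0.0
```

```bash
python3 - <<'E'
from h import *
o=ctrl.get_obs(); s=ctrl.camera("scene"); t=ctrl.camera("top"); w=ctrl.camera("wrist")
p=np.array(o["ee_pos"]); print(p,o["force"],o["grip_width"])
im=s["img"].copy()
f=lambda r:cv2.resize(r[:,:,::-1],(400,400),interpolation=cv2.INTER_CUBIC)
for n,c,u0,v0,L in(("scene",s,110,150,100),("top",t,320,150,100)):
    for d in(0,.025,-.05):
        u,v=proj(c,p-[0,0,d]); print(n,d,np.round([(u-u0)*400/L,(v-v0)*400/L]))
cv2.imwrite("pics/cr2.png",np.hstack([f(s["img"][150:250,110:210]),f(t["img"][150:250,320:420])]))
T=wristT(w,o); print("wrist",[np.round(np.array(proj(w,p-[0,0,d],T))) for d in(0,.025)])
E
```

```text
[ 0.57846297 -0.19449237  0.11568295] [-0.55337471  0.13245204 -0.01078485] 0.0007468761991561582
scene 0 [138. 277.]
scene 0.025 [145. 316.]
scene -0.05 [124. 195.]
top 0 [320. 176.]
top 0.025 [307. 183.]
top -0.05 [348. 159.]
wrist [array([258., 228.]), array([258., 214.])]
```

View pics/cr2.png

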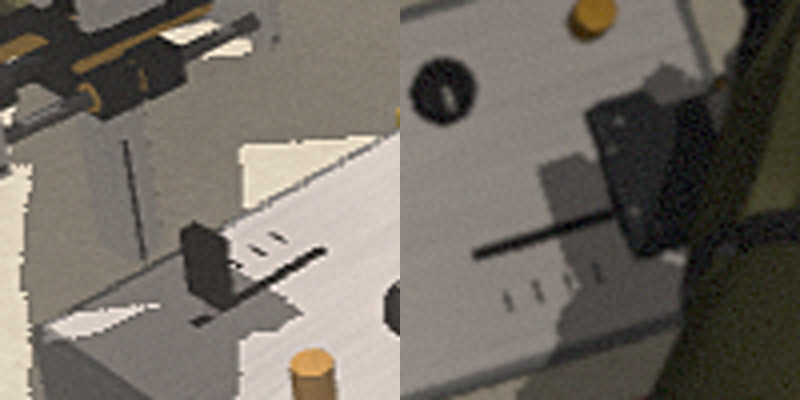

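The scene crop shows the fingertips at (145,262), where the TCP would project to (138,277) and a tip 25 mm ahead to (145,316). The wrist view agrees. So the real tips stand about 33 mm higher than the stated reach, and I'm lowering by that much, watching the force.

>>> apply_moves(
  deltas=[
    [255, 0, 0, -1, 0, 0, 0],
    [255, 0, 0, -1, 0, 0, 0],
    [255, 0, 0, -0.6, 0, 0, 0],
    [255, 0, 0, 0, 0, 0, 0],
    [255, 0, 0, 0, 0, 0, 0],
  ],
)

```text
time_s: 7.25
ee_pos: [0.5786, -0.1944, 0.0897]
eef_rot: [-3.141, 0.0, 0.294]
force: [0.9, 0.6, 0.5]
grip_width: 0.001
grip_force: 0.0
```

>>> apply_moves(
  deltas=[
    [255, 0, 0, -0.3, 0, 0, 0],
    [255, 0, 0, -0.3, 0, 0, 0],
    [255, 0, 0, 0, 0, 0, 0],
    [255, 0, 0, 0, 0, 0, 0],
  ],
)

```text
time_s: 7.65
ee_pos: [0.5786, -0.1944, 0.0838]
eef_rot: [-3.142, 0.0, 0.294]
force: [-0.1, 0.5, 0.5]
grip_width: 0.0004
grip_force: 0.0
```

```bash
python3 - <<'E'
from h import *
o=ctrl.get_obs(); s=ctrl.camera("scene"); p=np.array(o["ee_pos"]); print(p,o["force"])
f=lambda r:cv2.resize(r[:,:,::-1],(600,600),interpolation=cv2.INTER_CUBIC)
for d in(0,-.008,.025):
    u,v=proj(s,p-[0,0,d]); print(d,np.round([(u-110)*6,(v-150)*6]))
cv2.imwrite("pics/cr3.png",f(s["img"][150:250,110:210]))
E
```

```text
[ 0.578569   -0.19442393  0.08383349] [-0.08961149  0.45196481  0.50693415]
0 [220. 491.]
-0.008 [217. 472.]
0.025 [230. 548.]
```

View pics/cr3.png

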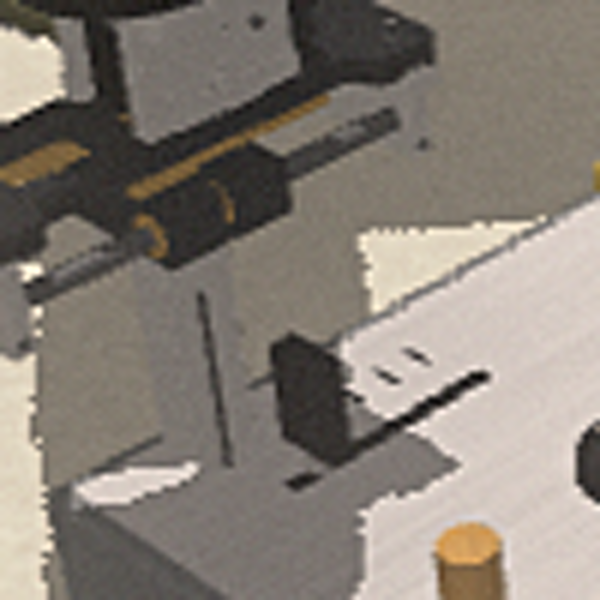

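The picture shows the fingertip at (228,466), about 14 mm above the paddle's bottom edge level and beside the paddle. I'm lowering 5 mm more, then advancing.

>>> apply_moves(
  deltas=[
    [255, 0, 0, -0.25, 0, 0, 0],
    [255, 0, 0, -0.25, 0, 0, 0],
    [255, 0, 0, 0, 0, 0, 0],
    [255, -0.15, 0.5, 0, 0, 0, 0],
    [255, -0.15, 0.5, 0, 0, 0, 0],
    [255, -0.15, 0.5, 0, 0, 0, 0],
    [255, 0, 0, 0, 0, 0, 0],
    [255, 0, 0, 0, 0, 0, 0],
  ],
)

```text
time_s: 8.5
ee_pos: [0.5742, -0.1793, 0.079]
eef_rot: [3.141, -0.0, 0.294]
force: [-0.9, 0.1, 0.3]
grip_width: 0.0004
grip_force: 0.0
```

>>> apply_moves(
  deltas=[
    [255, -0.06, 0.19, 0, 0, 0, 0],
    [255, -0.06, 0.19, 0, 0, 0, 0],
    [255, 0, 0, 0, 0, 0, 0],
    [255, 0, 0, 0, 0, 0, 0],
  ],
)

```text
time_s: 8.9
ee_pos: [0.5729, -0.1756, 0.0789]
eef_rot: [3.142, -0.0, 0.294]
force: [0.3, 0.5, 0.6]
grip_width: 0.0002
grip_force: 0.0
```

>>> apply_moves(
  deltas=[
    [255, -0.06, 0.19, 0, 0, 0, 0],
    [255, -0.06, 0.19, 0, 0, 0, 0],
    [255, 0, 0, 0, 0, 0, 0],
    [255, 0, 0, 0, 0, 0, 0],
  ],
)

```text
time_s: 9.3
ee_pos: [0.5717, -0.1718, 0.0789]
eef_rot: [-3.142, -0.0, 0.294]
force: [-1.0, 0.3, -0.2]
grip_width: 0.0005
grip_force: 0.0
```

>>> apply_moves(
  deltas=[
    [255, -0.06, 0.19, 0, 0, 0, 0],
    [255, 0, 0, 0, 0, 0, 0],
    [255, 0, 0, 0, 0, 0, 0],
  ],
)

```text
time_s: 9.6
ee_pos: [0.5711, -0.1699, 0.0789]
eef_rot: [-3.142, -0.0, 0.294]
force: [0.0, 0.4, -0.3]
grip_width: 0.0006
grip_force: 0.0
```

>>> apply_moves(
  deltas=[
    [255, -0.06, 0.19, 0, 0, 0, 0],
    [255, 0, 0, 0, 0, 0, 0],
    [255, 0, 0, 0, 0, 0, 0],
  ],
)

```text
time_s: 9.9
ee_pos: [0.5705, -0.168, 0.0789]
eef_rot: [-3.142, -0.0, 0.294]
force: [0.2, -0.4, -0.7]
grip_width: 0.0007
grip_force: 0.0
```

>>> apply_moves(
  deltas=[
    [255, -0.06, 0.19, 0, 0, 0, 0],
    [255, 0, 0, 0, 0, 0, 0],
    [255, 0, 0, 0, 0, 0, 0],
  ],
)

```text
time_s: 10.2
ee_pos: [0.5699, -0.166, 0.0788]
eef_rot: [-3.141, 0.0, 0.294]
force: [-0.5, -0.2, -0.3]
grip_width: 0.0004
grip_force: 0.0
```

>>> apply_moves(
  deltas=[
    [255, -0.06, 0.19, 0, 0, 0, 0],
    [255, 0, 0, 0, 0, 0, 0],
    [255, 0, 0, 0, 0, 0, 0],
  ],
)

```text
time_s: 10.5
ee_pos: [0.5693, -0.1644, 0.0789]
eef_rot: [3.141, -0.0, 0.294]
force: [0.6, -2.6, -0.3]
grip_width: 0.0003
grip_force: 1.6
```

>>> apply_moves(
  deltas=[
    [255, -0.06, 0.19, 0, 0, 0, 0],
    [255, 0, 0, 0, 0, 0, 0],
    [255, 0, 0, 0, 0, 0, 0],
  ],
)

```text
time_s: 10.8
ee_pos: [0.5688, -0.1629, 0.079]
eef_rot: [3.141, -0.0, 0.294]
force: [2.4, -4.6, -0.8]
grip_width: 0.0005
grip_force: 3.0
```

>>> apply_moves(
  deltas=[
    [255, -0.06, 0.19, 0, 0, 0, 0],
    [255, 0, 0, 0, 0, 0, 0],
    [255, 0, 0, 0, 0, 0, 0],
  ],
)

```text
time_s: 11.1
ee_pos: [0.5682, -0.1608, 0.079]
eef_rot: [3.141, -0.0, 0.294]
force: [1.6, -4.5, -0.3]
grip_width: 0.0005
grip_force: 2.2
```

Bump 1 is found: it starts at TCP amp y≈-80 mm and takes about 5 N. I'm continuing over crest 1.

>>> apply_moves(
  deltas=[
    [255, -0.06, 0.19, 0, 0, 0, 0],
    [255, 0, 0, 0, 0, 0, 0],
    [255, 0, 0, 0, 0, 0, 0],
  ],
)

```text
time_s: 11.4
ee_pos: [0.5673, -0.1581, 0.0787]
eef_rot: [-3.141, 0.0, 0.294]
force: [0.9, 0.1, -0.4]
grip_width: 0.0002
grip_force: 0.0
```

>>> apply_moves(
  deltas=[
    [255, -0.06, 0.19, 0, 0, 0, 0],
    [255, 0, 0, 0, 0, 0, 0],
    [255, 0, 0, 0, 0, 0, 0],
  ],
)

```text
time_s: 11.7
ee_pos: [0.5668, -0.1565, 0.0788]
eef_rot: [-3.141, 0.0, 0.294]
force: [-0.2, -1.2, -0.2]
grip_width: 0.0005
grip_force: 0.0
```

>>> apply_moves(
  deltas=[
    [255, -0.06, 0.19, 0, 0, 0, 0],
    [255, -0.06, 0.19, 0, 0, 0, 0],
    [255, 0, 0, 0, 0, 0, 0],
    [255, 0, 0, 0, 0, 0, 0],
  ],
)

```text
time_s: 12.1
ee_pos: [0.5656, -0.1527, 0.0789]
eef_rot: [-3.142, 0.0, 0.294]
force: [-0.2, 0.7, 0.1]
grip_width: 0.0004
grip_force: 0.0
```

>>> apply_moves(
  deltas=[
    [255, -0.06, 0.19, 0, 0, 0, 0],
    [255, 0, 0, 0, 0, 0, 0],
    [255, 0, 0, 0, 0, 0, 0],
  ],
)

```text
time_s: 12.4
ee_pos: [0.565, -0.1509, 0.0788]
eef_rot: [-3.141, 0.0, 0.294]
force: [-0.9, 0.2, 0.7]
grip_width: 0.0004
grip_force: 0.0
```

>>> apply_moves(
  deltas=[
    [255, -0.06, 0.19, 0, 0, 0, 0],
    [255, 0, 0, 0, 0, 0, 0],
    [255, 0, 0, 0, 0, 0, 0],
  ],
)

```text
time_s: 12.7
ee_pos: [0.5645, -0.1492, 0.0789]
eef_rot: [3.141, -0.0, 0.294]
force: [0.0, -3.1, 0.0]
grip_width: 0.0004
grip_force: 1.5
```

>>> apply_moves(
  deltas=[
    [255, -0.06, 0.19, 0, 0, 0, 0],
    [255, 0, 0, 0, 0, 0, 0],
    [255, 0, 0, 0, 0, 0, 0],
  ],
)

```text
time_s: 13.0
ee_pos: [0.5641, -0.1476, 0.079]
eef_rot: [3.141, -0.0, 0.294]
force: [1.8, -6.5, -0.2]
grip_width: 0.0004
grip_force: 3.0
```

Click 1 has passed and bump 2 has begun, 16 mm on as it should be.

>>> apply_moves(
  deltas=[
    [255, -0.06, 0.19, 0, 0, 0, 0],
    [255, 0, 0, 0, 0, 0, 0],
    [255, 0, 0, 0, 0, 0, 0],
  ],
)

```text
time_s: 13.3
ee_pos: [0.5635, -0.1459, 0.079]
eef_rot: [3.14, -0.0, 0.294]
force: [1.8, -5.9, -1.3]
grip_width: 0.0007
grip_force: 3.0
```

>>> apply_moves(
  deltas=[
    [255, -0.06, 0.19, 0, 0, 0, 0],
    [255, 0, 0, 0, 0, 0, 0],
    [255, 0, 0, 0, 0, 0, 0],
  ],
)

```text
time_s: 13.6
ee_pos: [0.5625, -0.143, 0.0787]
eef_rot: [-3.141, 0.0, 0.294]
force: [-0.2, 0.9, -0.5]
grip_width: 0.0004
grip_force: 0.0
```

>>> apply_moves(
  deltas=[
    [255, -0.06, 0.19, 0, 0, 0, 0],
    [255, 0, 0, 0, 0, 0, 0],
    [255, 0, 0, 0, 0, 0, 0],
  ],
)

```text
time_s: 13.9
ee_pos: [0.562, -0.1413, 0.0788]
eef_rot: [-3.141, 0.0, 0.294]
force: [-0.3, 0.4, 0.2]
grip_width: 0.0004
grip_force: 0.0
```

>>> apply_moves(
  deltas=[
    [255, -0.06, 0.19, 0, 0, 0, 0],
    [255, -0.06, 0.19, 0, 0, 0, 0],
    [255, 0, 0, 0, 0, 0, 0],
    [255, 0, 0, 0, 0, 0, 0],
  ],
)

```text
time_s: 14.3
ee_pos: [0.5608, -0.1376, 0.0788]
eef_rot: [-3.141, 0.0, 0.294]
force: [0.6, 0.6, -0.4]
grip_width: 0.0004
grip_force: 0.0
```

>>> apply_moves(
  deltas=[
    [255, -0.06, 0.19, 0, 0, 0, 0],
    [255, 0, 0, 0, 0, 0, 0],
    [255, 0, 0, 0, 0, 0, 0],
  ],
)

```text
time_s: 14.6
ee_pos: [0.5603, -0.1357, 0.0789]
eef_rot: [-3.142, -0.0, 0.294]
force: [0.0, 0.3, 0.3]
grip_width: 0.0005
grip_force: 0.0
```

>>> apply_moves(
  deltas=[
    [255, -0.06, 0.19, 0, 0, 0, 0],
    [255, 0, 0, 0, 0, 0, 0],
    [255, 0, 0, 0, 0, 0, 0],
  ],
)

```text
time_s: 14.9
ee_pos: [0.5597, -0.134, 0.0789]
eef_rot: [3.141, -0.0, 0.294]
force: [0.4, -2.3, -0.3]
grip_width: 0.0004
grip_force: 1.4
```

Click 2 has passed and bump 3 has begun. I'm going on one small step at a time.

>>> apply_moves(
  deltas=[
    [255, -0.06, 0.19, 0, 0, 0, 0],
    [255, 0, 0, 0, 0, 0, 0],
    [255, 0, 0, 0, 0, 0, 0],
  ],
)

```text
time_s: 15.2
ee_pos: [0.5593, -0.1324, 0.0789]
eef_rot: [3.141, -0.0, 0.294]
force: [1.1, -5.7, -0.7]
grip_width: 0.0008
grip_force: 3.0
```

>>> apply_moves(
  deltas=[
    [255, -0.06, 0.19, 0, 0, 0, 0],
    [255, 0, 0, 0, 0, 0, 0],
    [255, 0, 0, 0, 0, 0, 0],
  ],
)

```text
time_s: 15.5
ee_pos: [0.5587, -0.1307, 0.079]
eef_rot: [3.14, -0.0, 0.294]
force: [2.4, -7.1, -0.5]
grip_width: 0.0006
grip_force: 3.5
```

>>> apply_moves(
  deltas=[
    [255, -0.03, 0.1, 0, 0, 0, 0],
    [255, 0, 0, 0, 0, 0, 0],
    [255, 0, 0, 0, 0, 0, 0],
  ],
)

```text
time_s: 15.8
ee_pos: [0.558, -0.1287, 0.0787]
eef_rot: [-3.141, 0.0, 0.294]
force: [-0.1, 0.9, -0.1]
grip_width: 0.0002
grip_force: 0.0
```

Click 3: the force dropped from 7 N to 0. A 2 mm nudge well short of the next bump (10 mm ahead) makes sure of it, then I back off and look.

>>> apply_moves(
  deltas=[
    [255, -0.06, 0.19, 0, 0, 0, 0],
    [255, 0, 0, 0, 0, 0, 0],
    [255, 0, 0, 0, 0, 0, 0],
  ],
)

```text
time_s: 16.1
ee_pos: [0.5575, -0.127, 0.0788]
eef_rot: [-3.141, 0.0, 0.294]
force: [0.2, -0.7, 0.2]
grip_width: 0.0004
grip_force: 0.0
```

>>> apply_moves(
  deltas=[
    [255, 0.3, -1, 0, 0, 0, 0],
    [255, 0.3, -1, 0, 0, 0, 0],
    [255, 0.3, -1, 0, 0, 0, 0],
    [255, 0, 0, 2, 0, 0, 0],
    [255, 0, 0, 3, 0, 0, 0],
    [255, 0, 0, 3, 0, 0, 0],
    [255, 0, 0, 0, 0, 0, 0],
    [255, 0, 0, 0, 0, 0, 0],
    [255, 0, 0, 0, 0, 0, 0],
  ],
)

```text
time_s: 17.0
ee_pos: [0.5661, -0.1574, 0.1575]
eef_rot: [-3.14, 0.002, 0.294]
force: [0.4, 0.1, 0.0]
grip_width: 0.0005
grip_force: 0.0
```

```bash
python3 - <<'E'
from h import *
o=ctrl.get_obs(); c=ctrl.camera("wrist"); c["T"]=wristT(c,o); np.save("w3.npy",c,allow_pickle=True)
print(o["ee_pos"],o["force"])
cv2.imwrite("pics/w3.png",cv2.resize(c["img"][:,:,::-1],None,fx=1.5,fy=1.5))
E
```

```text
[ 0.5661226  -0.15737445  0.157543  ] [0.41670377 0.05886598 0.0446256 ]
```

View pics/w3.png

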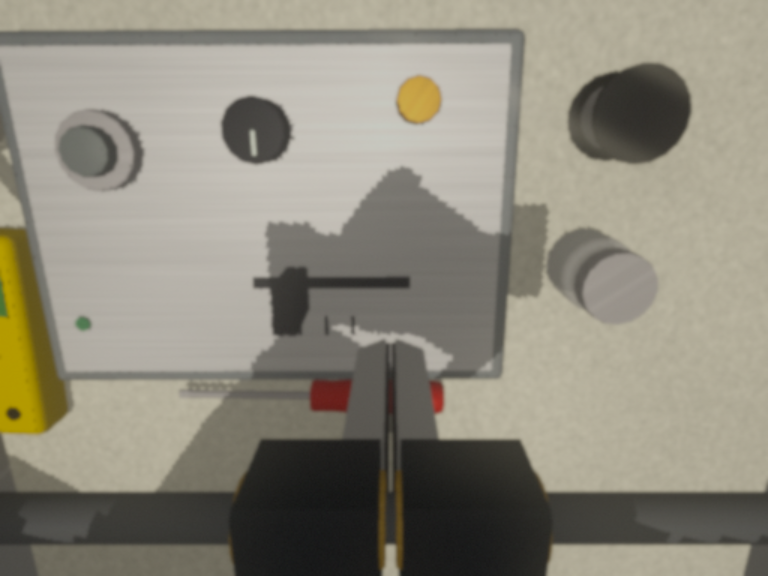

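The wrist view shows the lever at about (290,300), hiding marks 3 and 4; marks 1 and 2 are visible at (352,324) and (326,325). The button top is at (86,151).

```bash
python3 - <<'E'
from h import *
ya=.293; Rm=np.array([[np.cos(ya),-np.sin(ya)],[np.sin(ya),np.cos(ya)]]); ctr=np.array([.5806,-.0782])
c=np.load("w3.npy",allow_pickle=True).item();T=c["T"]
for n,u,v,z in[("m1",352.5,324,.07),("m2",326,325,.07),("slotL",254,283,.07),("slotR",410,283,.07),("far bot L",275,268,.082),("far bot R",308,268,.082),("near top L",272,334,.122),("near top R",303,334,.122),("btn",86,151,.088),("knob",256,129,.086),("FR",522,32,.07),("NR",500,376,.07),("NL",66,376,.07)]:
    p=onz(c,u/1.5,v/1.5,z,T)[:2]; print(n,p.round(4),((p-ctr)@Rm*1000).round(1))
b=ctr+Rm@[.040,.085]; print("btn from layout",b)
# precise button by ellipse in the wrist image: dark grey blob
E
```

```text
m1 [ 0.535  -0.1447] [-62.8 -50.5]
m2 [ 0.5298 -0.1295] [-63.5 -34.5]
slotL [ 0.5432 -0.0823] [-37.    6.8]
slotR [ 0.5696 -0.1702] [-37.1 -84.9]
far bot L [ 0.5596 -0.0939] [-24.7  -9. ]
far bot R [ 0.5649 -0.1116] [-24.7 -27.4]
near top L [ 0.539  -0.1061] [-47.9 -14.8]
near top R [ 0.5435 -0.1208] [-47.9 -30.1]
btn [0.594  0.0111] [38.7 81.7]
knob [ 0.6293 -0.0691] [49.2 -5.3]
FR [ 0.7135 -0.185 ] [  96.4 -140.6]
NR [ 0.528 -0.242] [ -97.6 -141.7]
NL [0.4501 0.0172] [-97.3 129. ]
btn from layout [0.59434509 0.01473047]
```

Relative to the marks and slot ends, the lever's middle is at amp y≈-20 mm, and mark 3 is at -18.5: detent 3. The marks measure the same as before, so the amplifier hasn't moved. Next I go over the button and down to about 8 mm above it.

>>> apply_moves(
  deltas=[
    [255, 0.5, 3.4, 0, 0, 0, 0],
    [255, 0.6, 3.4, 0, 0, 0, 0],
    [255, 0.6, 3.4, 0, 0, 0, 0],
    [255, 0.6, 3.4, 0, 0, 0, 0],
    [255, 0.55, 3.4, 0, 0, 0, 0],
    [255, 0, 0, 0, 0, 0, 0],
    [255, 0, 0, -3, 0, 0, 0],
    [255, 0, 0, -3, 0, 0, 0],
    [255, 0, 0, -1, 0, 0, 0],
    [255, 0, 0, 0, 0, 0, 0],
  ],
)

```text
time_s: 18.05
ee_pos: [0.5943, 0.0124, 0.0874]
eef_rot: [-3.141, 0.003, 0.293]
force: [0.0, -0.4, 0.5]
grip_width: 0.001
grip_force: 0.0
```

```bash
python3 - <<'E'
from h import *
o=ctrl.get_obs(); p=np.array(o["ee_pos"]); s=ctrl.camera("scene"); c=ctrl.camera("wrist"); print(p,o["force"])
u,v=proj(s,p+[0,0,.01]); u0,v0=int(u)-40,int(v)-50; print("tip expected",(u-u0)*5,(v-v0)*5,"button",(np.array(proj(s,[.594,.0125,.088]))-[u0,v0])*5)
a=cv2.resize(s["img"][v0:v0+100,u0:u0+80,::-1],None,fx=5,fy=5,interpolation=cv2.INTER_CUBIC)
b=cv2.resize(c["img"][150:250,210:270+10,::-1],None,fx=5,fy=5,interpolation=cv2.INTER_CUBIC)
cv2.imwrite("pics/b.png",np.hstack([a,b]))
E
```

```text
[0.59427141 0.01235655 0.08735326] [ 0.04575477 -0.39611304  0.49168244]
tip expected 202.35195939792092 253.95703089955788 button [202.84694913 271.00439595]
```

View pics/b.png

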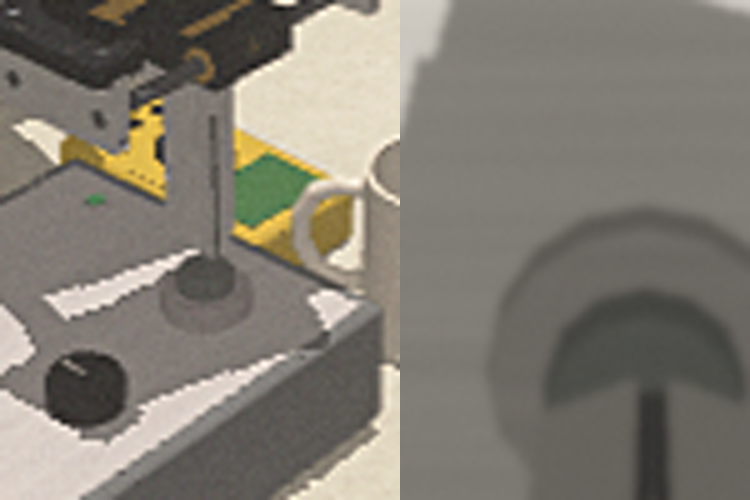

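The wrist crop shows the finger gap (column 650) centred on the button (column 645), with the tips just above it in the scene crop. I'm pressing.

>>> apply_moves(
  deltas=[
    [255, 0, 0, -0.3, 0, 0, 0],
    [255, 0, 0, -0.3, 0, 0, 0],
    [255, 0, 0, -0.2, 0, 0, 0],
    [255, 0, 0, 0, 0, 0, 0],
    [255, 0, 0, 0, 0, 0, 0],
  ],
)

```text
time_s: 18.65
ee_pos: [0.5951, 0.0129, 0.081]
eef_rot: [3.142, -0.0, 0.294]
force: [1.0, 0.5, 0.3]
grip_width: 0.0002
grip_force: 0.0
```

>>> apply_moves(
  deltas=[
    [255, 0, 0, -0.2, 0, 0, 0],
    [255, 0, 0, 0, 0, 0, 0],
    [255, 0, 0, 0, 0, 0, 0],
  ],
)

```text
time_s: 18.95
ee_pos: [0.5951, 0.0129, 0.0788]
eef_rot: [-3.142, 0.0, 0.294]
force: [-0.2, -0.2, 0.0]
grip_width: 0.0003
grip_force: 0.0
```

>>> apply_moves(
  deltas=[
    [255, 0, 0, -0.2, 0, 0, 0],
    [255, 0, 0, 0, 0, 0, 0],
    [255, 0, 0, 0, 0, 0, 0],
  ],
)

```text
time_s: 19.25
ee_pos: [0.5952, 0.0129, 0.0769]
eef_rot: [3.142, -0.0, 0.294]
force: [-0.2, -0.3, 1.9]
grip_width: 0.0004
grip_force: 0.7
```

>>> apply_moves(
  deltas=[
    [255, 0, 0, -0.2, 0, 0, 0],
    [255, 0, 0, 0, 0, 0, 0],
    [255, 0, 0, 0, 0, 0, 0],
  ],
)

```text
time_s: 19.55
ee_pos: [0.5952, 0.0128, 0.0749]
eef_rot: [3.141, -0.0, 0.294]
force: [0.5, -0.1, 2.1]
grip_width: 0.0003
grip_force: 1.1
```

Contact is at TCP z≈0.078, so full travel should come near 0.072.

>>> apply_moves(
  deltas=[
    [255, 0, 0, -0.2, 0, 0, 0],
    [255, 0, 0, 0, 0, 0, 0],
    [255, 0, 0, 0, 0, 0, 0],
  ],
)

```text
time_s: 19.85
ee_pos: [0.5952, 0.0129, 0.0729]
eef_rot: [3.141, -0.0, 0.294]
force: [1.7, 0.3, 3.3]
grip_width: 0.0007
grip_force: 1.6
```

>>> apply_moves(
  deltas=[
    [255, 0, 0, -0.15, 0, 0, 0],
    [255, 0, 0, 0, 0, 0, 0],
    [255, 0, 0, 0, 0, 0, 0],
  ],
)

```text
time_s: 20.15
ee_pos: [0.5952, 0.0129, 0.0716]
eef_rot: [3.141, -0.0, 0.294]
force: [0.5, 0.8, 6.7]
grip_width: 0.0007
grip_force: 3.0
```

>>> apply_moves(
  deltas=[
    [255, 0, 0, -0.1, 0, 0, 0],
    [255, 0, 0, 0, 0, 0, 0],
    [255, 0, 0, 0, 0, 0, 0],
  ],
)

```text
time_s: 20.45
ee_pos: [0.5953, 0.0129, 0.0714]
eef_rot: [3.141, -0.001, 0.294]
force: [-4.5, 0.4, 13.4]
grip_width: 0.0003
grip_force: 6.8
```

A hard stop at 13 N after about 6.4 mm: fully down. I'm releasing upwards and returning to the earlier viewing pose, so I can compare the images numerically.

>>> apply_moves(
  deltas=[
    [255, 0, 0, 0.5, 0, 0, 0],
    [255, 0, 0, 2, 0, 0, 0],
    [255, 0, 0, 3, 0, 0, 0],
    [255, 0, 0, 3, 0, 0, 0],
    [255, -0.6, -3.4, 0, 0, 0, 0],
    [255, -0.6, -3.4, 0, 0, 0, 0],
    [255, -0.6, -3.4, 0, 0, 0, 0],
    [255, -0.6, -3.4, 0, 0, 0, 0],
    [255, -0.5, -3.4, 0, 0, 0, 0],
    [255, 0, 0, 0, 0, 0, 0],
  ],
)

```text
time_s: 21.45
ee_pos: [0.565, -0.1603, 0.1548]
eef_rot: [-3.141, 0.001, 0.29]
force: [0.1, 0.8, 0.4]
grip_width: 0.0003
grip_force: 0.0
```

>>> apply_moves(
  deltas=[
    [255, 0, 0, 0, 0, 0, 0],
    [255, 0, 0, 0, 0, 0, 0],
    [255, 0, 0, 0, 0, 0, 0],
  ],
)

```text
time_s: 21.75
ee_pos: [0.5662, -0.1561, 0.1552]
eef_rot: [-3.141, 0.0, 0.295]
force: [0.3, -0.7, -0.4]
grip_width: 0.0003
grip_force: 0.0
```

```bash
python3 - <<'E'
from h import *
o=ctrl.get_obs(); c=ctrl.camera("wrist"); print(o["ee_pos"],o["force"])
a=np.load("w3.npy",allow_pickle=True).item()["img"]; b=c["img"]
A,B=[cv2.cvtColor(x,cv2.COLOR_RGB2GRAY).astype(np.float32) for x in(a,b)]
for n,(u0,u1,v0,v1) in dict(lever=(165,225,170,230),button=(30,100,65,135),marks=(205,245,205,228),term=(255,305,45,90),corner=(320,360,10,60),mug_meter=(0,45,150,290)).items():
    (d,r)=cv2.phaseCorrelate(A[v0:v1,u0:u1].copy(),B[v0:v1,u0:u1].copy(),cv2.createHanningWindow((u1-u0,v1-v0),cv2.CV_32F)); print(n,np.round(d,2),round(r,2),round(float(np.abs(A-B)[v0:v1,u0:u1].mean()),2))
E
```

```text
[ 0.5662348  -0.15608859  0.15522432] [ 0.28557909 -0.71078662 -0.41888482]
lever [0.77 1.23] 0.95 5.07
button [0.34 0.56] 0.97 1.91
marks [0.32 1.2 ] 0.97 7.47
term [1.61 1.12] 0.86 3.8
corner [2.42 0.35] 0.78 6.49
mug_meter [-0.15  1.11] 0.95 3.77
```

Every patch shifted by only 1–2 px, which fits the slightly different viewpoint. The lever, button, terminator and amplifier are in place, so I'm handing in.

```bash
python3 -c "
from station import ctrl
print(ctrl.hand_in())"
```

```text
the job is handed in; nothing more can be done
None
```

The gain lever is in the third detent after three counted clicks, never run past it; the button was then pressed to its stop and let back up, nothing else measurably moved in the views checked, and the job is handed in (no verdict was returned).

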